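Lay the multimeter on its back and press its key

TASK

The multimeter was left standing on its long side on the bench mat. Tip it over by pushing, so that it lies flat on its back, face up, about where it stood; then push the round key on its face all the way down and let it come back up. Do not pick the meter up or shove it across the bench, and leave everything else where it is.

Things in the scene. Friction and masses are not known exactly. Their poses are not given: they have to be found in the camera images.
- meter: Loose handheld multimeter, a block 170 mm long (own y, display end at +y), 42 mm thick (own x), 82 mm high (own z), about 0.35 kg, standing on a long side, any heading, on a 3 mm mat (mat top z = 0.003). Origin: centre of that side. +x runs from the face (x = -21 mm; display, key, dial) to the flat back (x = +21 mm); the front 12 mm is a grey shell, the rest black rubber. Lying on its back, +x points down.
- face_edge (a point): Middle of the upper long edge of the meter's face (meter's x = -21, z = 82 mm). Pushed near this edge towards its back, the meter tips about its lower back edge and falls by itself past about 27 degrees; pushed low down it would slide. Elsewhere the face is flat, but for the key and the dial (40 mm across, 4 mm proud, at meter's y = -32, z = 41 mm).
- meter_mid (a point): Centre of the multimeter's block (45 mm above the table top standing on its side, 24 mm when it lies on its back).
- key_top (a point): Centre of the outer end of the meter's only round key, a plain white plastic cylinder of 18 mm diameter on the face between display and dial (meter's y = +6 mm, z = 41 mm). It stands 8 mm out of the face; the point moves with it. With the meter on its back it points up, 53 mm above the table top.
- meter_key (a joint): How far the key is pushed in: 0 = out, 0.004 m = fully down. Sprung: about 0.8 N to start, 4 N to the end stop.
- case: Hard black instrument case, 150 mm long (own y), 40 mm thick (own x), 78 mm high, standing on its long edge much like the meter, but with two small catches, a folded handle on top and no display, key or dial. The meter and the case may be in either of the two places, left or right. Loose bystander, to be left alone; origin at the middle of its underside.
- jar: Small flux jar, 38 mm diameter, 45 mm high, upright. Loose bystander, to be left alone; origin at the middle of its underside.
- spool: Metal spool, 42 mm diameter, 38 mm high, upright. Loose bystander, to be left alone; origin at the middle of its underside.
- tin: Flat round brass tin, 40 mm diameter, 22 mm high. Loose bystander, to be left alone; origin at the middle of its underside.
- driver: Screwdriver, 160 mm long, lying. Loose bystander, to be left alone; origin at the middle of its underside.
- tray: White plastic parts tray, 140 x 70 x 30 mm, open on top. Loose bystander, to be left alone; origin at the middle of its underside.
- tweezers: Steel tweezers, 110 mm long, 8 mm high, lying. Loose bystander, to be left alone; origin at the middle of its underside.
Not all that is in view belongs to the job. What is shaped like the meter but purple is not meant.

How it is judged (in metres and radians):
On the way, in this order (a step that is already met when the one before it is completed fails the run):
1. the meter lies flat on its back, face up, at rest (angle between meter's own x axis and vertical above 2.99 rad and height (world z) of meter_mid below 0.03 m and linear speed of meter below 0.02 m/s and angular speed of meter below 0.1 rad/s and distance of meter_mid from where it was at the start of the episode below 0.15 m), for 0.2 s.
2. the key is pushed all the way down while the meter lies on its back (value of joint meter_key above 0.0033 m and angle between meter's own x axis and vertical above 2.99 rad), for 0.05 s.
At the end, for the whole second after the job is handed in: The meter lies at rest on its back, face up (within 8 degrees of level, resting on the mat), its centre within 150 mm of where it was at the start, and its key, having been pushed down to at least 3.3 of its 4 mm, is out again (less than 1 mm in) (all of step 1 and value of joint meter_key below 0.001 m); the robot touches nothing.
It fails at once if the meter is picked up (its centre rises above 58 mm, where tipping alone takes it to 50 mm, or above 36 mm when it is level on its back, where 24 mm is lying) (height (world z) of meter_mid above 0.058 m or (angle between meter's own x axis and vertical above 2.99 rad and height (world z) of meter_mid above 0.036 m)).
It fails at once if the meter is shoved away (its centre gets more than 170 mm from its start) (distance of meter_mid from where it was at the start of the episode above 0.17 m).
It fails at once if a bystander is disturbed (moved more than 25 mm) (distance of any of case, jar, spool, tin, driver, tray, tweezers from where it was at the start of the episode above 0.025 m).
It fails at once if the case is tipped (more than 17 degrees) (angle between case's own z axis and vertical above 0.3 rad).
It also fails if it takes over 42 s, if anything falls off the work surface, if the arm or the gripper's body presses on something with over 40 N, if the wrist force passes 120 N, or if a joint passes its speed limit or range.

ROBOT

A 6-joint arm with a two-finger parallel gripper is mounted at the origin on the work surface. World frame = base frame: x ahead of the robot, y to its left, z up, the work surface at z = 0. Lengths are in m, angles in degrees, forces in N, time in s.
With the tool pointing down it reaches from about 0.4 to 0.825 m from the base axis. Payload 7 kg.
Tool frame: the origin (TCP) lies at the very end of the fingers, on their centre line; the grasp point (between the pads) lies behind it (r.grasp_offset is the z of the grasp point in the tool frame, in m); z points along the fingers, y is the direction in which the jaws open and shut (so a half turn about z gives the same grasp; the last joint's range is limited). The gripper opens to 88 mm and grips with 3 to 60 N. Pads are 19 mm wide; open, the fingers measure 130 mm over their backs; the gripper's body (78 mm by 193 mm) begins 47 mm behind the grasp point.
Start: joints at [-47.779, 20.546, 0.682, 0, -70.136, -16.507], TCP at [0.293, -0.608, 0.227] pointing down, gripper open.
Joint ranges: [-176.03, 176.03], [-82.01, 121.73], [-58.28, 71.71], [-173.87, 95.51], [-174.79, -0.11], [-173.66, 173.66]. Speed limits (degrees/s): [136.94, 136.94, 172.46, 180, 180, 180].

INTERFACE

Orientations are given as [roll, pitch, yaw] about the fixed x, y, z axes, in that order (R = Rz(yaw) Ry(pitch) Rx(roll)).
In Python, from plant import r gives the robot as it stands. The module is installed in compiled form; this text tells all that it offers.
- The arm moves only by the tool servo_tool, never from a script. Its argument "targets" is a list of rows, each an object of numbers: "dx", "dy", "dz": the shift along the world's x, y, z in cm; "spin": the turn about the world's z in rad; "grip": the opening in per cent of the stroke, from 0 (shut) to 100 (fully open). A call has exactly 10 rows; each row is the pose to reach, as a shift and turn from the pose commanded when the call began; what a row does not reach only later rows make up. A row lasts 1/12 s, in which the tool goes at most 41.7 mm and 7.16 degrees, less where a joint would pass 70% of its speed; a pose out of reach is approached as far as the arm can. A call with a gripper value outside its range is refused whole. The fingers move at their own pace and stop on an object; "squeeze" is the grip in N (left out, the last holds). Time passes only in rows, so rows that repeat a pose let the fingers close, or fill a call up. It gives the time, the measured TCP pose, the force and the opening at its end, in the units of the state.
- r.get_state(): the state, without advancing time (a new reading comes with each control period).
- r.capture(name): name is "scene" or "top" or "wrist"; returns the picture (384x512x3 uint8, blue, green, red); there is no depth.
- r.get_calibration(name): a dict with "K" (3x3 intrinsics, pixels), "extrinsics" (4x4, takes a point from camera to world coordinates). Camera axes: x right, y down, z forward; pixel columns grow to the right and rows downward; lengths in m; the calibration is good to about 2 mm. A picture is of the moment at which its call begins: read the wrist's pose just before it. get_calibration takes no time and is no camera call; for the wrist camera it gives the pose at the moment of the call.
- r.close_job(): hands the job in, once; it reports no verdict.
Trained networks look in the newest picture that a camera, given by its name, has taken for a name from the list of things; names that differ only in an ending like _2 or _b are one class to them, and where a whole thing is asked for, a point or a joint stands for the part that bears it (a point fixed in the world has none). Each returns a list of dicts, best first, with "p" (0 to 1); they miss things now and then, are a little off and sometimes report something else, mostly with a low value. They report only what shows in the picture. A call takes as long as a camera call. They do not tell look-alikes from the thing itself.
- r.cut_out(name, camera): "mask" (384x512 bool, what is visible of it) and "extent" ([left, top, right, bottom] in pixels, round what is visible of it).
The state is a dict: "time_s": time; "joints": joint angles; "qd": joint speeds; "joint_torque": joint torques, N m; "tcp_pos": TCP position; "eef_rot": TCP orientation; "contact_force": force on the tool from outside, world axes, zero at the start; "moment": the same for the moment, N m; "gripper_width": finger opening in m.
Only numpy, scipy, OpenCV 4.12 (cv2) and the standard library are available. Lean on these libraries where they do the work, as an engineer would, in place of code of your own. Each camera call takes 0.05 s, during which the arm holds its last target. There are 200 camera calls.

## Working session

There is one attempt and no reset: what is moved stays moved. The work goes in short steps, Python scripts to look and compute and a tool call to move; the robot and the scene stay as the last step left them, time stands still between calls to the robot, and variables do not carry over. Pictures are saved under pics/ and viewed, about 8 in all and at most 12, crops included, and the job is handed in when it is done.

Besides the shell and the picture viewer there is one more tool, called after "Request:" as name([rows], argument=value, ...), one row to a line, values as JSON. servo_tool: Moves the arm, as the interface text tells. Its arguments: {"type":"object","properties":{"targets":{"type":"array"},"squeeze":{"type":"number"}},"required":["targets"]}

```bash
mkdir -p pics; cat > h.py <<'E'
import numpy as np,cv2
from plant import r
def ray(c,px,z):
    K=np.array(c["K"]);T=np.array(c["extrinsics"])
    d=T[:3,:3]@np.linalg.solve(K,[px[0],px[1],1]);o=T[:3,3]
    return o+d*(z-o[2])/d[2]
def proj(c,P):
    T=np.linalg.inv(np.array(c["extrinsics"]));p=T[:3,:3]@np.array(P)+T[:3,3]
    q=np.array(c["K"])@p;return q[:2]/q[2]
E
python3 - <<'E'
from h import *
ims=[]
for n in ("scene","top"):
    im=r.capture(n);cv2.imwrite(f"pics/{n}0.png",im);c=r.get_calibration(n)
    print(n,np.round(c["K"],1).tolist(),np.round(c["extrinsics"],3).tolist())
    for t in ("meter","case"):
        for d in r.cut_out(t,n): print(t,d["p"],d["extent"])
print(r.get_state())
E
```

```text
scene [[457.6, 0.0, 259.5], [0.0, 457.6, 191.9], [0.0, 0.0, 1.0]] [[-0.45, 0.756, -0.476, 1.096], [0.893, 0.371, -0.255, 0.3], [-0.016, -0.54, -0.842, 1.142], [0.0, 0.0, 0.0, 1.0]]
meter 0.95 [217.1, 81.0, 241.0, 137.9]
meter 0.91 [142.7, 176.3, 204.1, 205.9]
case 0.75 [311.8, 222.6, 363.0, 278.8]
top [[353.3, 0.0, 260.2], [0.0, 353.3, 187.3], [0.0, 0.0, 1.0]] [[0.022, -0.982, 0.19, 0.302], [-1.0, -0.025, -0.015, -0.005], [0.019, -0.19, -0.982, 1.188], [0.0, 0.0, 0.0, 1.0]]
meter 0.93 [304.2, 152.5, 353.9, 192.4]
case 0.64 [157.8, 165.8, 208.8, 196.0]
{'time_s': 0.3, 'joints': array([-4.77788774e+01,  2.05636335e+01,  6.66470662e-01, -4.70917152e-03,
       -7.01339642e+01, -1.65086849e+01]), 'qd': array([-0.02456066, -0.12112744,  0.17695766,  0.03558987,  0.05095194,
        0.01121189]), 'joint_torque': array([ 5.76888688e-04, -5.81812763e+01,  2.92817098e+01,  6.98995963e+00,
        9.25100088e-03, -1.23411846e-04]), 'tcp_pos': array([ 0.29277959, -0.60802766,  0.22623351]), 'eef_rot': array([ 1.79968898e+02, -4.59958377e-03, -1.54289163e+02]), 'contact_force': array([-0.49950227, -0.18038028, -1.02294101]), 'moment': array([0.04514005, 0.02360202, 0.03378848]), 'gripper_width': 0.08802667113943972}
```

```bash
python3 -c "
import cv2
for n in('scene','top'):
    cv2.imwrite(f'pics/{n}0b.png',cv2.resize(cv2.imread(f'pics/{n}0.png'),(800,600),interpolation=cv2.INTER_CUBIC))"
```

```text
(no output)
```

View pics/scene0b.png

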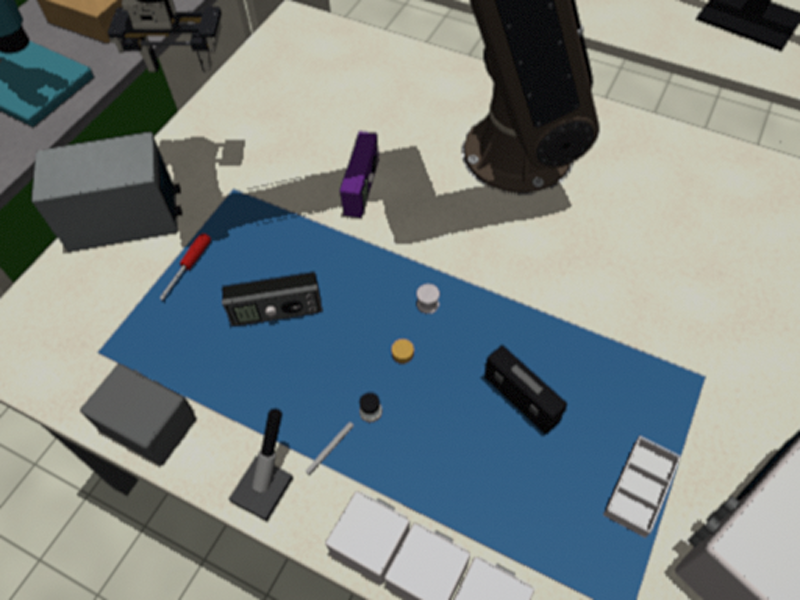

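View pics/top0b.png

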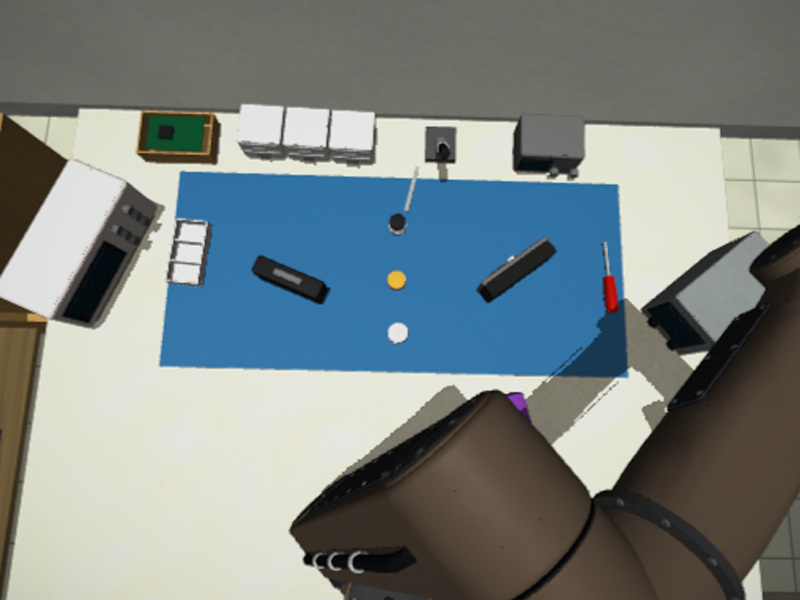

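The scene picture shows the meter at (270,298), with a grey face carrying the display, white key and dial. The case is at (525,390), with catches and a handle, and the purple look-alike is at (360,175). The top picture shows the meter at (516,268), its face and key turned away from the robot, towards +x/+y. I'll choose the grey/black block with the white key, fit its pose to the masks and check it in a close crop.

```bash
cat >> h.py <<'E'
from scipy.optimize import minimize
def box(x,y,a,flat=False):
    c,s=np.cos(a),np.sin(a)
    return lambda p:np.array([x+c*p[0]-s*p[1],y+s*p[0]+c*p[1],0.003+p[2]])
E
python3 - <<'E'
from h import *
V=[]
for n in ("scene","top"):
    im=r.capture(n);c=r.get_calibration(n)
    for d in r.cut_out("meter",n):
        e=d["extent"]; u,v=(e[0]+e[2])/2,(e[1]+e[3])/2
        if (n=="scene" and abs(u-173)<20) or (n=="top" and abs(u-330)<20):
            V.append((c,d["mask"].astype(float),im)); print(n,d["p"],ray(c,(u,v),.045))
C=[(i,j,k) for i in(-.021,.021) for j in(-.085,.085) for k in(0,.082)]
def hull(c,p):
    f=box(*p);return cv2.convexHull(np.float32([proj(c,f(q)) for q in C]))
def cost(p):
    t=0
    for c,m,_ in V:
        z=np.zeros((384,512),np.uint8);cv2.fillConvexPoly(z,np.int32(np.round(hull(c,p)*16-0)),1,shift=4)
        t+=1-(z*m).sum()/np.maximum(z,m).sum()
    return t
x0=ray(V[-1][0],(329,172),.045)[:2]
best=min((minimize(cost,[*x0,np.radians(a)],method="Nelder-Mead",options=dict(initial_simplex=[[*x0,np.radians(a)],[x0[0]+.02,x0[1],np.radians(a)],[x0[0],x0[1]+.02,np.radians(a)],[*x0,np.radians(a+10)]])) for a in(-110,-125,-140,-155)),key=lambda o:o.fun)
p=best.x;print(p[:2],np.degrees(p[2]),best.fun);f=box(*p)
print("key",f((-.029,.006,.041)),"edge",f((-.021,0,.082)))
for i,(c,m,im) in enumerate(V):
    for q in [(-.029,.006,.041),(-.021,0,.082),(-.021,.085,.082),(-.021,-.085,.082),(.021,.085,.082),(.021,-.085,.082),(-.021,.085,0),(-.021,-.085,0)]:
        u=proj(c,f(q));cv2.circle(im,tuple(int(a) for a in np.round(u)),0,(0,0,255),-1)
    b=[(125,160),(290,135)][i];V[i]=cv2.resize(im[b[1]:b[1]+75,b[0]:b[0]+100],(400,300),interpolation=cv2.INTER_NEAREST)
cv2.imwrite("pics/fit.png",np.hstack(V))
E
```

```text
scene 0.92 [ 0.58158917 -0.25467594  0.045     ]
top 0.85 [ 0.57743944 -0.25043521  0.045     ]
top 0.42 [ 0.29585522 -0.25466393  0.045     ]
[ 0.57902845 -0.25309004] -142.78519110765987 1.159779381679514
key [ 0.60575211 -0.24032893  0.044     ] edge [ 0.59575229 -0.24038913  0.085     ]Traceback (most recent call last):
  File "<stdin>", line 25, in <module>
IndexError: list index out of range
```

```bash
python3 - <<'E'
from h import *
f=box(.579,-.2531,np.radians(-142.8));V=[]
for n,b in (("scene",(125,160)),("top",(290,135))):
    im=r.capture(n);c=r.get_calibration(n)
    im=cv2.resize(im[b[1]:b[1]+75,b[0]:b[0]+100],(400,300),interpolation=cv2.INTER_CUBIC)
    for q in [(-.029,.006,.041),(-.021,0,.082),(-.021,.085,.082),(-.021,-.085,.082),(.021,.085,.082),(.021,-.085,.082),(-.021,.085,0),(-.021,-.085,0)]:
        u=(proj(c,f(q))-b+.5)*4;cv2.circle(im,tuple(int(a) for a in u),2,(0,0,255),-1)
    V.append(im)
cv2.imwrite("pics/fit.png",np.hstack(V))
E
```

```text
(no output)
```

View pics/fit.png

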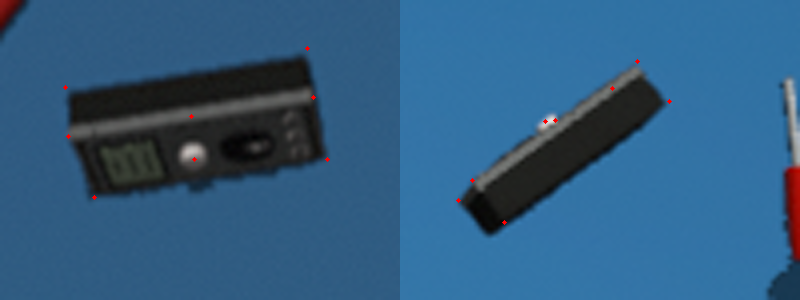

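The left crop confirms the choice: display, white key on the predicted point at (194,158), and dial. The red corner points match the block within about 2 mm in both views. The meter is at (0.579, -0.253), with its +x pointing along -142.8°. I'll go with closed fingers, jaws parallel to the face, to a standoff in front of it.

Request:
servo_tool([
  {"dx": 2.5,"dy": 3.0,"dz": 0,"spin": 0.02,"grip": 0},
  {"dx": 5,"dy": 5.9,"dz": 0,"spin": 0.04,"grip": 0},
  {"dx": 7.6,"dy": 8.8,"dz": 0,"spin": 0.06,"grip": 0},
  {"dx": 10.1,"dy": 11.8,"dz": 0,"spin": 0.08,"grip": 0},
  {"dx": 12.6,"dy": 14.7,"dz": 0,"spin": 0.1,"grip": 0},
  {"dx": 15.1,"dy": 17.6,"dz": 0,"spin": 0.12,"grip": 0},
  {"dx": 17.7,"dy": 20.6,"dz": 0,"spin": 0.14,"grip": 0},
  {"dx": 20.2,"dy": 23.5,"dz": 0,"spin": 0.16,"grip": 0},
  {"dx": 22.7,"dy": 26.5,"dz": 0,"spin": 0.18,"grip": 0},
  {"dx": 25.2,"dy": 29.4,"dz": 0,"spin": 0.2,"grip": 0},
])

```text
time_s: 1.43
tcp_pos: [0.5459, -0.3124, 0.2269]
eef_rot: [-180.0, 0.0, -142.8]
contact_force: [-0.2, -1.5, -0.4]
gripper_width: 0.0264
```

Request:
servo_tool([
  {"dx": 2.5,"dy": 3.0,"dz": 0,"spin": 0,"grip": 0},
  {"dx": 5,"dy": 5.9,"dz": 0,"spin": 0,"grip": 0},
  {"dx": 8.6,"dy": 10,"dz": 0,"spin": 0,"grip": 0},
  {"dx": 8.6,"dy": 10,"dz": -2,"spin": 0,"grip": 0},
  {"dx": 8.6,"dy": 10,"dz": -4,"spin": 0,"grip": 0},
  {"dx": 8.6,"dy": 10,"dz": -6,"spin": 0,"grip": 0},
  {"dx": 8.6,"dy": 10,"dz": -8,"spin": 0,"grip": 0},
  {"dx": 8.6,"dy": 10,"dz": -8,"spin": 0,"grip": 0},
  {"dx": 8.6,"dy": 10,"dz": -8,"spin": 0,"grip": 0},
  {"dx": 8.6,"dy": 10,"dz": -8,"spin": 0,"grip": 0},
])

```text
time_s: 2.27
tcp_pos: [0.6315, -0.2145, 0.1479]
eef_rot: [-179.9, 0.0, -142.8]
contact_force: [0.4, -0.6, 0.1]
gripper_width: 0.0005
```

Request:
servo_tool([
  {"dz": -1.5,"grip": 0},
  {"dz": -3,"grip": 0},
  {"dz": -4.5,"grip": 0},
  {"dz": -6,"grip": 0},
  {"dz": -7.2,"grip": 0},
  {"dz": -7.2,"grip": 0},
  {"dz": -7.2,"grip": 0},
  {"dz": -7.2,"grip": 0},
  {"dz": -7.2,"grip": 0},
  {"dz": -7.2,"grip": 0},
])

```text
validation failed for argument at $.ta...
```

```bash
python3 - <<'E'
from h import *
cv2.imwrite("pics/s1.png",cv2.resize(r.capture("scene")[110:260,90:290],(800,600),interpolation=cv2.INTER_CUBIC));print(r.get_state()["tcp_pos"])
E
```

```text
[ 0.63174036 -0.21449472  0.14833637]
```

View pics/s1.png

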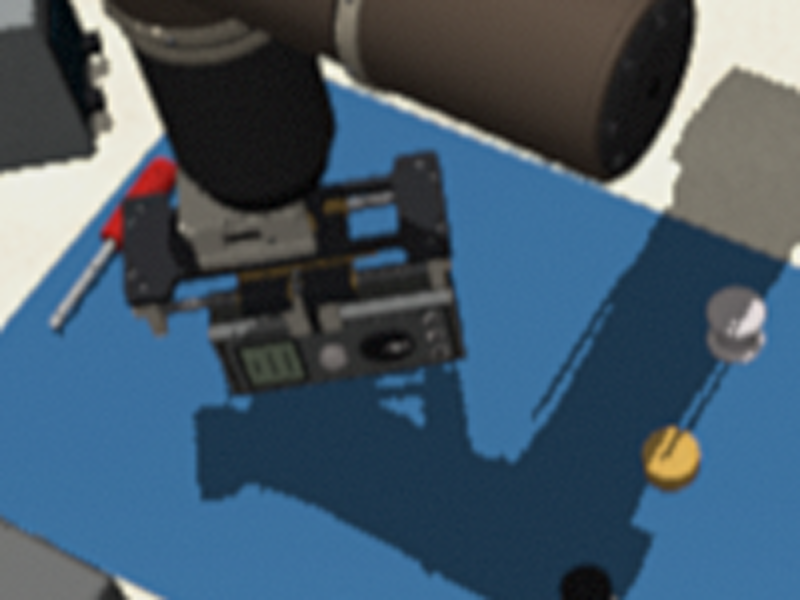

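Crop: the meter still stands with its face at (340,345), and the closed fingers are at (315,310), above and in front of it. The move was refused because its rows lacked fields, so I'll resend it.

Request:
servo_tool([
  {"dx": 0,"dy": 0,"spin": 0,"dz": -1.5,"grip": 0},
  {"dx": 0,"dy": 0,"spin": 0,"dz": -3,"grip": 0},
  {"dx": 0,"dy": 0,"spin": 0,"dz": -4.5,"grip": 0},
  {"dx": 0,"dy": 0,"spin": 0,"dz": -6,"grip": 0},
  {"dx": 0,"dy": 0,"spin": 0,"dz": -7.2,"grip": 0},
  {"dx": 0,"dy": 0,"spin": 0,"dz": -7.2,"grip": 0},
  {"dx": 0,"dy": 0,"spin": 0,"dz": -7.2,"grip": 0},
  {"dx": -0.8,"dy": -0.6,"spin": 0,"dz": -7.2,"grip": 0},
  {"dx": -1.6,"dy": -1.2,"spin": 0,"dz": -7.2,"grip": 0},
  {"dx": -2.0,"dy": -1.5,"spin": 0,"dz": -7.2,"grip": 0},
])

```text
time_s: 3.15
tcp_pos: [0.61, -0.23, 0.0756]
eef_rot: [-180.0, 0.0, -142.8]
contact_force: [-0.4, 0.3, 0.0]
gripper_width: 0.0004
```

Request:
servo_tool([
  {"dx": -0.32,"dy": -0.24,"spin": 0,"dz": 0,"grip": 0},
  {"dx": -0.64,"dy": -0.48,"spin": 0,"dz": 0,"grip": 0},
  {"dx": -0.96,"dy": -0.72,"spin": 0,"dz": 0,"grip": 0},
  {"dx": -1.28,"dy": -0.96,"spin": 0,"dz": 0,"grip": 0},
  {"dx": -1.6,"dy": -1.2,"spin": 0,"dz": 0,"grip": 0},
  {"dx": -1.6,"dy": -1.2,"spin": 0,"dz": 0,"grip": 0},
  {"dx": -1.6,"dy": -1.2,"spin": 0,"dz": 0,"grip": 0},
  {"dx": -1.6,"dy": -1.2,"spin": 0,"dz": 0,"grip": 0},
  {"dx": -1.6,"dy": -1.2,"spin": 0,"dz": 0,"grip": 0},
  {"dx": -1.6,"dy": -1.2,"spin": 0,"dz": 0,"grip": 0},
])

```text
time_s: 3.98
tcp_pos: [0.5949, -0.241, 0.0744]
eef_rot: [180.0, -0.0, -142.8]
contact_force: [0.2, 0.5, -1.2]
gripper_width: 0.0003
```

```bash
python3 - <<'E'
from h import *
cv2.imwrite("pics/s2.png",cv2.resize(r.capture("scene")[130:230,110:243],(800,600),interpolation=cv2.INTER_CUBIC))
E
```

```text
(no output)
```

View pics/s2.png

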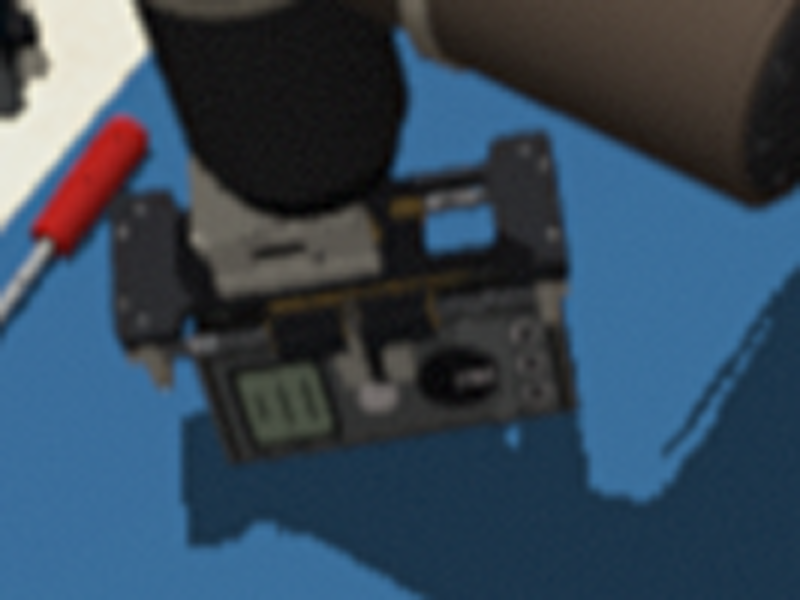

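The meter is tilting back: its face shows taller, with the fingertips at (370,350) just above the key at (378,395). I'll keep pushing.

Request:
servo_tool([
  {"dx": -0.24,"dy": -0.18,"spin": 0,"dz": 0,"grip": 0},
  {"dx": -0.48,"dy": -0.36,"spin": 0,"dz": 0,"grip": 0},
  {"dx": -0.72,"dy": -0.54,"spin": 0,"dz": 0,"grip": 0},
  {"dx": -0.96,"dy": -0.72,"spin": 0,"dz": 0,"grip": 0},
  {"dx": -1.2,"dy": -0.9,"spin": 0,"dz": 0,"grip": 0},
  {"dx": -1.44,"dy": -1.08,"spin": 0,"dz": 0,"grip": 0},
  {"dx": -1.68,"dy": -1.26,"spin": 0,"dz": 0,"grip": 0},
  {"dx": -1.92,"dy": -1.44,"spin": 0,"dz": 0,"grip": 0},
  {"dx": -2.16,"dy": -1.62,"spin": 0,"dz": 0,"grip": 0},
  {"dx": -2.4,"dy": -1.8,"spin": 0,"dz": 0,"grip": 0},
])

```text
time_s: 4.87
tcp_pos: [0.5705, -0.2593, 0.0745]
eef_rot: [180.0, -0.0, -142.8]
contact_force: [-0.2, 0.1, 0.6]
gripper_width: 0.0003
```

Request:
servo_tool([
  {"dx": 0,"dy": 0,"spin": 0,"dz": 0,"grip": 0},
  {"dx": 0,"dy": 0,"spin": 0,"dz": 0,"grip": 0},
  {"dx": 0,"dy": 0,"spin": 0,"dz": 0,"grip": 0},
  {"dx": 0,"dy": 0,"spin": 0,"dz": 0,"grip": 0},
  {"dx": 0,"dy": 0,"spin": 0,"dz": 0,"grip": 0},
  {"dx": 0,"dy": 0,"spin": 0,"dz": 0,"grip": 0},
  {"dx": 0,"dy": 0,"spin": 0,"dz": 0,"grip": 0},
  {"dx": 0,"dy": 0,"spin": 0,"dz": 0,"grip": 0},
  {"dx": 0,"dy": 0,"spin": 0,"dz": 0,"grip": 0},
  {"dx": 0,"dy": 0,"spin": 0,"dz": 0,"grip": 0},
])

```text
time_s: 5.7
tcp_pos: [0.5708, -0.2591, 0.0745]
eef_rot: [180.0, -0.0, -142.8]
contact_force: [0.5, 0.2, 0.0]
gripper_width: 0.0003
```

```bash
python3 - <<'E'
from h import *
cv2.imwrite("pics/s3.png",cv2.resize(r.capture("scene")[130:230,110:243],(800,600),interpolation=cv2.INTER_CUBIC))
E
```

```text
(no output)
```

View pics/s3.png

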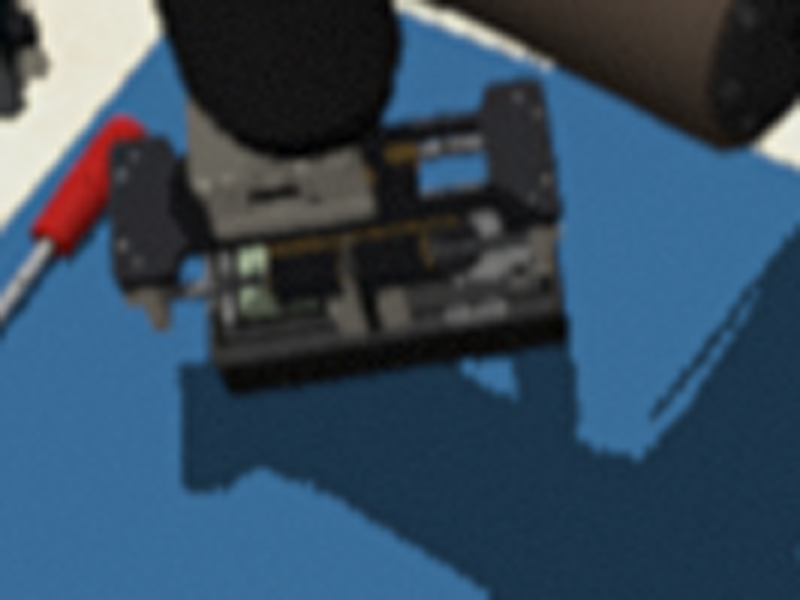

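The picture shows the meter lying flat, with its face up and the display at (250,275). I'll lift, turn the jaws 90° so the fingertips clear the dial, and measure the key.

Request:
servo_tool([
  {"dx": 0,"dy": 0,"dz": 3,"spin": 0,"grip": 0},
  {"dx": 0,"dy": 0,"dz": 6,"spin": 0.1,"grip": 0},
  {"dx": 0,"dy": 0,"dz": 8,"spin": 0.2,"grip": 0},
  {"dx": 0,"dy": 0,"dz": 10,"spin": 0.3,"grip": 0},
  {"dx": 0,"dy": 0,"dz": 12,"spin": 0.4,"grip": 0},
  {"dx": 0,"dy": 0,"dz": 12,"spin": 0.5,"grip": 0},
  {"dx": 0,"dy": 0,"dz": 12,"spin": 0.6,"grip": 0},
  {"dx": 0,"dy": 0,"dz": 12,"spin": 0.7,"grip": 0},
  {"dx": 0,"dy": 0,"dz": 12,"spin": 0.8,"grip": 0},
  {"dx": 0,"dy": 0,"dz": 12,"spin": 0.9,"grip": 0},
])

```text
time_s: 6.58
tcp_pos: [0.5707, -0.2591, 0.1946]
eef_rot: [-180.0, 0.0, -91.0]
contact_force: [0.8, -0.2, -1.3]
gripper_width: 0.0006
```

Request:
servo_tool([
  {"dx": 0,"dy": 0,"dz": 0,"spin": 0.1,"grip": 0},
  {"dx": 0,"dy": 0,"dz": 0,"spin": 0.2,"grip": 0},
  {"dx": 0,"dy": 0,"dz": 0,"spin": 0.3,"grip": 0},
  {"dx": 0,"dy": 0,"dz": 0,"spin": 0.4,"grip": 0},
  {"dx": 0,"dy": 0,"dz": 0,"spin": 0.5,"grip": 0},
  {"dx": 0,"dy": 0,"dz": 0,"spin": 0.6,"grip": 0},
  {"dx": 0,"dy": 0,"dz": 0,"spin": 0.67,"grip": 0},
  {"dx": 0,"dy": 0,"dz": 0,"spin": 0.67,"grip": 0},
  {"dx": 0,"dy": 0,"dz": 0,"spin": 0.67,"grip": 0},
  {"dx": 0,"dy": 0,"dz": 0,"spin": 0.67,"grip": 0},
])

```text
time_s: 7.42
tcp_pos: [0.5708, -0.2591, 0.1945]
eef_rot: [180.0, 0.0, -53.0]
contact_force: [-0.1, -0.1, 0.6]
gripper_width: 0.0004
```

```bash
python3 - <<'E'
from h import *
V=[]
for n in ("wrist","scene"):
    c=r.get_calibration(n);im=r.capture(n)
    for d in r.cut_out("key_top",n)+r.cut_out("meter",n): 
        e=d["extent"];print(n,d["p"],e,ray(c,((e[0]+e[2])/2,(e[1]+e[3])/2),.045))
    print(n,"predicted key px",proj(c,(.533,-.295,.053)))
    V.append(cv2.resize(im if n=="wrist" else im[110:230,100:260],(400,300)))
cv2.imwrite("pics/s4.png",np.hstack(V));print(r.get_state()["tcp_pos"],r.get_state()["eef_rot"])
E
```

```text
wrist 0.92 [268.5, 88.4, 354.3, 225.1] [ 0.54111803 -0.31007141  0.045     ]
wrist 0.92 [392.5, 285.1, 485.6, 320.2] [ 0.3108531  -0.26750367  0.045     ]
wrist predicted key px [309.3641202  174.72987226]
scene 0.97 [216.4, 104.7, 239.5, 138.4] [ 0.28418852 -0.24023339  0.045     ]
scene 0.79 [143.6, 158.4, 202.7, 194.2] [ 0.53911358 -0.28249941  0.045     ]
scene predicted key px [170.18490952 171.64279772]
[ 0.57083957 -0.25914821  0.19455187] [ 1.79997316e+02  8.39422208e-04 -5.29010892e+01]
```

View pics/s4.png

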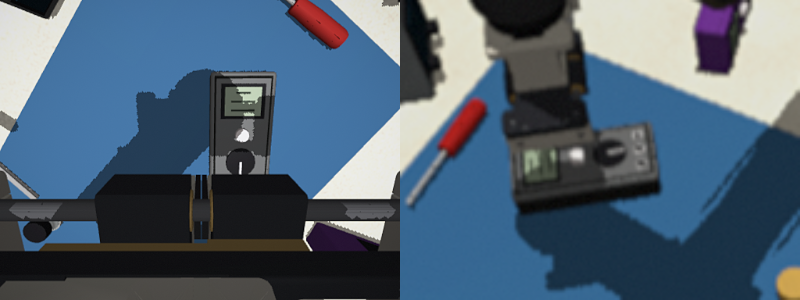

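Wrist view (left half): the meter is face up, with the white key at about (310,173) in full pixels against a predicted (309,175). The scene view gives (170,172) and agrees. The key is therefore at about (0.533, -0.295), top at 0.053. The move is dx -3.8, dy -3.6 cm.

Request:
servo_tool([
  {"dx": -1.3,"dy": -1.2,"dz": 0,"spin": 0,"grip": 0},
  {"dx": -2.6,"dy": -2.4,"dz": 0,"spin": 0,"grip": 0},
  {"dx": -3.8,"dy": -3.6,"dz": 0,"spin": 0,"grip": 0},
  {"dx": -3.8,"dy": -3.6,"dz": -3,"spin": 0,"grip": 0},
  {"dx": -3.8,"dy": -3.6,"dz": -6,"spin": 0,"grip": 0},
  {"dx": -3.8,"dy": -3.6,"dz": -9,"spin": 0,"grip": 0},
  {"dx": -3.8,"dy": -3.6,"dz": -11,"spin": 0,"grip": 0},
  {"dx": -3.8,"dy": -3.6,"dz": -12,"spin": 0,"grip": 0},
  {"dx": -3.8,"dy": -3.6,"dz": -12.5,"spin": 0,"grip": 0},
  {"dx": -3.8,"dy": -3.6,"dz": -12.5,"spin": 0,"grip": 0},
])

```text
time_s: 8.55
tcp_pos: [0.5322, -0.2957, 0.0692]
eef_rot: [180.0, 0.0, -52.9]
contact_force: [0.1, -0.2, 0.3]
gripper_width: 0.0003
```

```bash
python3 - <<'E'
from h import *
V=[]
for n in ("wrist","scene"):
    im=r.capture(n);print(proj(r.get_calibration(n),(.533,-.295,.053)))
    V.append(cv2.resize(im[60:360,56:456] if n=="wrist" else im[135:210,120:220],(400,300),interpolation=cv2.INTER_CUBIC))
cv2.imwrite("pics/s5.png",np.hstack(V));print(r.get_state()["tcp_pos"])
E
```

```text
[257.7384904  229.99717276]
[170.18490952 171.64279772]
[ 0.5334992  -0.29575045  0.07087675]
```

View pics/s5.png

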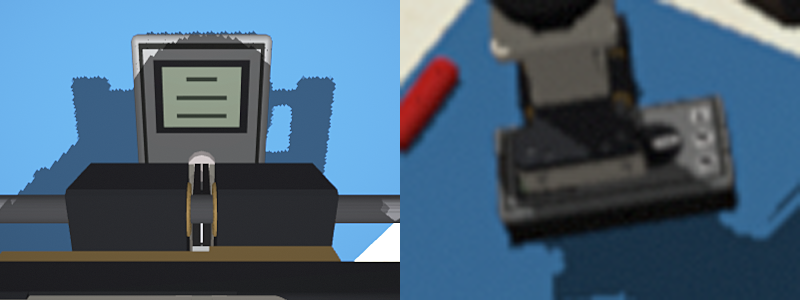

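The fingers are in line with the key, whose rim shows at (202,158) ahead of the tips. Pressing in small steps.

Request:
servo_tool([
  {"dx": 0,"dy": 0,"dz": -0.8,"spin": 0,"grip": 0},
  {"dx": 0,"dy": 0,"dz": -1.3,"spin": 0,"grip": 0},
  {"dx": 0,"dy": 0,"dz": -1.6,"spin": 0,"grip": 0},
  {"dx": 0,"dy": 0,"dz": -1.7,"spin": 0,"grip": 0},
  {"dx": 0,"dy": 0,"dz": -1.8,"spin": 0,"grip": 0},
  {"dx": 0,"dy": 0,"dz": -1.9,"spin": 0,"grip": 0},
  {"dx": 0,"dy": 0,"dz": -2.0,"spin": 0,"grip": 0},
  {"dx": 0,"dy": 0,"dz": -2.1,"spin": 0,"grip": 0},
  {"dx": 0,"dy": 0,"dz": -2.1,"spin": 0,"grip": 0},
  {"dx": 0,"dy": 0,"dz": -2.1,"spin": 0,"grip": 0},
])

```text
time_s: 9.48
tcp_pos: [0.5328, -0.2951, 0.0492]
eef_rot: [-180.0, -0.0, -52.9]
contact_force: [-3.0, 3.2, 7.4]
gripper_width: 0.0003
```

Request:
servo_tool([
  {"dx": 0,"dy": 0,"dz": -0.05,"spin": 0,"grip": 0},
  {"dx": 0,"dy": 0,"dz": -0.1,"spin": 0,"grip": 0},
  {"dx": 0,"dy": 0,"dz": -0.1,"spin": 0,"grip": 0},
  {"dx": 0,"dy": 0,"dz": -0.1,"spin": 0,"grip": 0},
  {"dx": 0,"dy": 0,"dz": -0.1,"spin": 0,"grip": 0},
  {"dx": 0,"dy": 0,"dz": -0.1,"spin": 0,"grip": 0},
  {"dx": 0,"dy": 0,"dz": -0.1,"spin": 0,"grip": 0},
  {"dx": 0,"dy": 0,"dz": -0.1,"spin": 0,"grip": 0},
  {"dx": 0,"dy": 0,"dz": -0.1,"spin": 0,"grip": 0},
  {"dx": 0,"dy": 0,"dz": -0.1,"spin": 0,"grip": 0},
])

```text
time_s: 10.32
tcp_pos: [0.5328, -0.2951, 0.049]
eef_rot: [-180.0, -0.0, -52.8]
contact_force: [-4.2, 4.1, 14.0]
gripper_width: 0.0004
```

The force rose to 14 N while the TCP stayed at 0.049 m, so the key is at its end stop. Now I'll lift away.

Request:
servo_tool([
  {"dx": 0,"dy": 0,"dz": 0.3,"spin": 0,"grip": 0},
  {"dx": 0,"dy": 0,"dz": 0.7,"spin": 0,"grip": 0},
  {"dx": 0,"dy": 0,"dz": 1.5,"spin": 0,"grip": 0},
  {"dx": 0,"dy": 0,"dz": 3,"spin": 0,"grip": 0},
  {"dx": 0,"dy": 0,"dz": 5,"spin": 0,"grip": 0},
  {"dx": 0,"dy": 0,"dz": 8,"spin": 0,"grip": 0},
  {"dx": 1.5,"dy": 1.5,"dz": 11,"spin": 0,"grip": 0},
  {"dx": 3,"dy": 3,"dz": 14,"spin": 0,"grip": 0},
  {"dx": 4,"dy": 4,"dz": 15,"spin": 0,"grip": 0},
  {"dx": 4,"dy": 4,"dz": 15,"spin": 0,"grip": 0},
])

```text
time_s: 11.15
tcp_pos: [0.5765, -0.2542, 0.2017]
eef_rot: [-179.7, -0.3, -52.8]
contact_force: [0.7, 0.2, -0.4]
gripper_width: 0.0005
```

```bash
python3 - <<'E'
from h import *
V=[]
for n in ("wrist","scene"):
    im=r.capture(n);print(proj(r.get_calibration(n),(.533,-.295,.053)))
    V.append(cv2.resize(im,(400,300),interpolation=cv2.INTER_AREA))
cv2.imwrite("pics/s6.png",np.hstack(V));s=r.get_state();print(s["tcp_pos"],s["contact_force"])
E
```

```text
[314.70829692 172.82625959]
[170.18490952 171.64279772]
[ 0.57299034 -0.25465567  0.19757591] [ 0.31553828  1.01654425 -0.69244465]
```

View pics/s6.png

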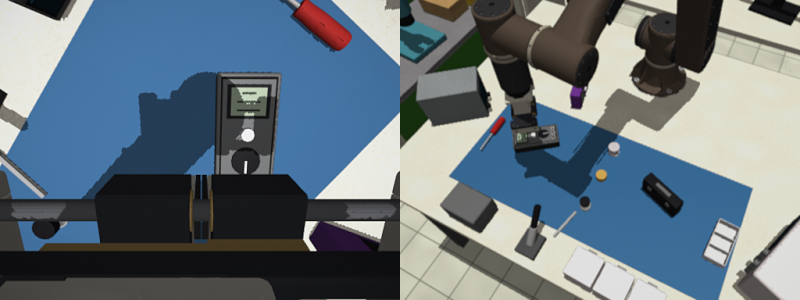

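The meter lies face up with its key at (317,172) in wrist pixels, against a predicted (315,173). The bystanders are where they were and the arm touches nothing.

```bash
python3 -c "
from plant import r
print(r.close_job())"
```

```text
the job is handed in; nothing more can be done
None
```

The meter now lies flat on its back, face up. Its key has been pushed down and released, and the job is handed in at about 11 s of the 42 s allowed; the hand-in gives no verdict.

- **Tipping:** I pushed with closed fingers about 1 cm below the upper face edge, towards the back. The meter fell over, and its centre should be about 62 mm from where it stood, as expected from tipping alone.
- **Key press:** I pressed until the fingertips stopped at 49 mm, the fully-down height, and the force rose from 7 to 14 N, against 4 N for the end stop. I had no direct reading of how far the key moved. There was also about 4 N of sideways force in x and in y while pressing.
- **Last checks:** The wrist image shows the key within about 2 pixels of where it should be, so the meter did not slide. That the key came fully back up I infer from that picture and from being clear of it; I did not measure its height. The bystanders look unmoved in the scene image, judged by eye, and the force on the tool was back to noise level.
- **Refused move:** One move call was refused because I left fields out; I resent it and it had no effect on the scene.

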